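Open the safety cap of the slide-cleaner bottle

TASK

Make the bottle of slide cleaner safe in its holder by swinging the brass latch across its front until it rests in the catch, then open the bottle: press the white push-and-turn cap down, twist it anticlockwise (seen from above) until it is free, and lift it. Finish while still holding the cap level in the gripper, about 5 cm above where it sat and straight over the neck, with the bottle left standing in its latched holder. Leave the slide tray, the eyepiece and the green glass diffuser where they are.

Things in the scene. Friction and masses are not known exactly. Their poses are not given: they have to be found in the camera images.
- holder: Fixed wooden bottle holder: base 112 x 136 x 10 mm (long side along its y), three-walled square pocket, walls 60 mm above the shelf, open to its own -x (roughly towards the robot). Origin on the shelf under the pocket's centre. The 60 mm square bottle stands in it on the 10 mm base, 1 mm play to the walls.
- latch (a joint): Brass latch bar, 8 mm thick, 106 mm long, 50 to 60 mm above the shelf, hinged about the vertical at latch_hinge. 0 = closed: along the holder's y across the bottle's front, in its steel catch (solid stop). Grows as the free end swings out to the holder's -x; starts at 0.6 to 1.2 rad. Closes anticlockwise from above. Stays where left; about 1 N at the pin moves it.
- latch_knob (a point): Centre, half-way up, of the upright red finger pin on the latch bar near its free end: 12 mm diameter, 20 mm tall, from 60 to 80 mm above the shelf, 98 mm from the hinge axis. With the latch closed it is at x -36, y -52 mm in the holder's frame.
- latch_hinge (a point): Point on the vertical hinge axis of the latch, at the height of latch_knob (70 mm above the shelf); at x -36, y +46 mm in the holder's frame. The hinge parts reach up to 62 mm.
- bottle_neck (a point): Centre of the neck's rim, hidden under the cap, 91 mm above the bottle's underside (101 mm above the shelf); z up along the bottle's axis, axes parallel to the holder's. The amber bottle is loose, about 0.4 kg, 60 mm square; body 62 mm tall, cone shoulder up to 70 mm above its underside.
- cap_center (a point): Centre, half-way up, of the white round push-and-turn cap: 44 mm diameter, 32 mm tall, about 30 g, red mark on top. Closed, its underside is 90 mm, centre 106 mm, top 122 mm above the shelf. Press it over 3 mm and keep it down through the first 50 degrees of an anticlockwise turn; from 55 to 120 degrees it lifts straight off. Clockwise, and beyond 120, are stops.
- spring_disc (a joint): Travel (m) of the hidden spring disc on the neck, under the cap: 0 with the cap closed, grows as the cap is pressed, hard stop at 0.006; -0.001 with the cap off. It pushes the cap up with about 6 N at 0 and 1 N more per mm. Unless pressed over 3 mm, a tooth stops the cap's turn after 10 to 15 degrees, and it cannot come off.
- tray_center (a point): Centre of the silver slide tray, 130 x 110 x 14 mm, loose. Bystander.
- eyepiece_center (a point): Centre of the nickel eyepiece, 42 mm diameter, 50 mm tall, standing, loose. Bystander.
- diffuser_center (a point): Centre of the domed green glass diffuser, 76 mm diameter, 37 mm tall, loose. Bystander.
Mind the look-alikes: they are no part of the job. What is shaped like the holder but pink is not meant.

How it is judged:
By the outcome, as a careful person would: the job done as asked, in the order asked, and still so for the second after the job is handed in, while the arm keeps its last pose, push and grip.
It also fails if it takes over 53 s, if anything falls off the work surface, if the arm or the gripper's body presses on something with over 40 N, if the wrist force passes 120 N, or if a joint passes its speed limit or range.

ROBOT

A 6-joint arm with a two-finger parallel gripper is mounted at the origin on the work surface. World frame = base frame: x ahead of the robot, y to its left, z up, the work surface at z = 0. Lengths are in m, angles in rad, forces in N, time in s.
With the tool pointing down it reaches from about 0.425 to 0.95 m from the base axis. Payload 3.5 kg.
Tool frame: the origin (TCP) lies midway between the tips of the shut fingers; the grasp point (between the pads) lies 19 mm behind it (ctrl.pinch_z is the distance from the TCP to the grasp point, in m); z points along the fingers, y is the line along which they close (so a half turn about z gives the same grasp; the last joint's range is limited). The gripper opens to 85 mm and grips with 20 to 120 N. Pads are 22 mm wide; open, the fingers measure 114 mm over their backs; the gripper's body (76 mm by 85 mm) begins 54 mm behind the grasp point. The pads swing forward as they close: fully open they stand 13 mm farther back than shut.
Start: joints at [1.052, 0.286, 1.577, -0, 1.279, -0.15], TCP at [0.243, 0.63, 0.231] pointing down, gripper open.
Joint ranges: [-2.77, 2.77], [-0.9, 2.22], [0.21, 2.48], [-1.53, 4.67], [0.24, 2.81], [-2.84, 2.84]. Speed limits (rad/s): [2.79, 2.79, 3.14, 3.14, 3.14, 3.14].

INTERFACE

Orientations are given as a unit quaternion [x, y, z, w].
In Python, from plant import get_state, viewer, sign_off, ctrl gives the robot as it stands. The module is installed in compiled form; this text tells all that it offers.
- The arm moves only by the shell command python3 -m handwheel 'ROWS' [FORCE]. ROWS is JSON, a list that holds one entry, the list of rows, each a list of 5 numbers: the finger opening in m, from 0 to 0.0854, then the shift along the tool's x, y, z in m, then the turn about the tool's z in degrees. In form: [[[claw, x, y, z, spin], ...]]. A call has 1 to 12 rows; each row shifts and turns the commanded pose from where the row before left it, along the tool's axes as they then stand; what a row does not reach is not made up. A row lasts 1/12 s, in which the tool goes at most 41.7 mm and 7.16 degrees, less where a joint would pass 70% of its speed; a pose out of reach is approached as far as the arm can. A call is refused whole if a number of a shift passes 0.0417 or a number of a turn 7.16, either way. A call with a gripper value outside its range is refused whole. The fingers move at their own pace and stop on an object; FORCE is the grip in N (left out, the last holds). Time passes only in rows, so rows that do not move let the fingers close. It gives the time, the measured TCP pose, the force, the opening and the grip force at its end, in the units of the state.
- get_state(): the state, without advancing time (a new reading comes with each control period).
- viewer.read_camera(name): name is "scene" or "top" or "wrist"; returns the picture (420x560x3 uint8, blue, green, red); there is no depth.
- viewer.camera_params(name): a dict with "fov_y" (degrees; the focal length in pixels is half the picture's height over the tangent of half this angle, whatever the lens; pixels are square), "cx", "cy" (the principal point, pixels), "xyz" and "attitude" of the camera in the world; the wrist camera has in their place "hand_eye" (4x4, takes a point from camera to tool coordinates, whose origin is the TCP and whose axes are the flange's). Camera axes: x right, y up, looking along -z (the intrinsics and any distortion apply to the point x, -y, -z); pixel columns grow to the right and rows downward; lengths in m; the calibration is good to about 2 mm. The wrist camera is an equidistant fisheye: a pixel r from the principal point sees the ray r / f radians off the axis. A picture is of the moment at which its call begins: read the wrist's pose just before it. camera_params takes no time and is no camera call.
- sign_off(): hands the job in; it is judged then, once.
Trained networks look in the newest picture that a camera, given by its name, has taken for a name from the list of things; names that differ only in an ending like _2 or _b are one class to them, and where a whole thing is asked for, a point or a joint stands for the part that bears it (a point fixed in the world has none). Each returns a list of dicts, best first, with "confidence" (0 to 1); they miss things now and then, are a little off and sometimes report something else, mostly with a low value. They report only what shows in the picture. A call takes as long as a camera call. They do not tell look-alikes from the thing itself.
- viewer.look_for(camera, name): "extent" ([left, top, width, height] as shares, 0 to 1, of the picture: columns of its width, rows of its height, round what is visible of it).
- viewer.outline_of(camera, name): "mask" (420x560 bool, what is visible of it) and "extent" ([left, top, width, height] as shares, 0 to 1, of the picture: columns of its width, rows of its height, round what is visible of it).
- viewer.pinpoint(camera, name): "xy" ([column, row] as shares, 0 to 1, of the picture: columns of its width, rows of its height: a listed point, or the origin of a listed thing).
The state is a dict: "time": time; "qpos": joint angles; "dq": joint speeds; "joint_efforts": joint torques, N m; "eef_pos": TCP position; "tcp_rot": TCP orientation; "contact_force": force on the tool from outside, world axes, zero at the start; "wrist_torque": the same for the moment, N m; "opening": opening from 0.0 (shut) to 1.0 (fully open); "finger_force": force on a finger pad.
Only numpy, scipy, OpenCV 4.12 (cv2) and the standard library are available. Lean on these libraries where they do the work, as an engineer would, in place of code of your own. Each camera call takes 0.05 s, during which the arm holds its last target. There are 200 camera calls.

## Working session

There is one attempt and no reset: what is moved stays moved. The work goes in short steps, Python scripts to look and compute and a shell command to move; the robot and the scene stay as the last step left them, time stands still between calls to the robot, and variables do not carry over. Pictures are saved under pics/ and viewed, at most 10 in all, crops included, and the job is handed in when it is done.

```bash
mkdir -p pics
python3 - <<'E'
from plant import get_state, viewer, ctrl
import cv2, numpy as np
s=get_state();print(s, ctrl.pinch_z)
a=viewer.read_camera("scene");b=viewer.read_camera("top")
cv2.imwrite("pics/a.png",a);cv2.imwrite("pics/b.png",b)
for c in("scene","top","wrist"):print(c,viewer.camera_params(c))
for c in("scene","top"):
  for n in("latch_knob","latch_hinge","cap_center","holder","bottle_neck","tray_center","eyepiece_center","diffuser_center"):
    print(c,n,[(np.round(np.array(d["xy"])*[560,420],1),round(d["confidence"],2)) for d in viewer.pinpoint(c,n)])
E
```

```text
{'time': 0.0, 'qpos': array([ 1.05195500e+00,  2.87164604e-01,  1.57816192e+00, -2.16592026e-05,
        1.27860778e+00, -1.49991603e-01]), 'dq': array([ 3.87572155e-04, -3.32522846e-05, -5.07013828e-04, -8.52437234e-04,
       -8.83929861e-04,  9.73823939e-04]), 'joint_efforts': array([ 2.85296874e-04, -4.05986845e+01, -2.92623353e+01, -8.60488785e-05,
        5.80874184e-03,  1.07029376e-05]), 'eef_pos': array([0.24301081, 0.62903854, 0.22995605]), 'tcp_rot': array([ 1.83377974e-01,  9.83041783e-01, -1.10936687e-03, -3.74493446e-04]), 'contact_force': array([0.31144741, 0.15988054, 0.71094881]), 'wrist_torque': array([ 0.00999682, -0.01694916, -0.017975  ]), 'finger_force': 0.0, 'opening': 0.9973558154121155} 0.0187
scene {'fov_y': 53.35094660479384, 'cx': 272.55516512014583, 'cy': 201.99344008077762, 'xyz': array([ 1.30017503, -0.14791985,  0.78397929]), 'attitude': array([0.31269864, 0.250514  , 0.58411074, 0.70588734])}
top {'fov_y': 53.92612830525466, 'cx': 273.8927192188229, 'cy': 222.50625055237597, 'xyz': array([ 0.4652925 , -0.00194781,  1.15032928]), 'attitude': array([-0.
[... 1195 characters left out ...]
([394. , 141.7]), 0.7), (array([249.9, 232.6]), 0.59), (array([303.9, 284.3]), 0.51), (array([198.6, 154.8]), 0.47), (array([223.4, 335.7]), 0.47)]
top latch_hinge [(array([185.1, 330.1]), 0.74), (array([235.6, 192.3]), 0.72), (array([266. , 282.6]), 0.58), (array([159.7, 144.3]), 0.58)]
top cap_center [(array([250.6, 182.7]), 0.79)]
top holder [(array([369.7, 130.3]), 0.85), (array([188.6, 145.2]), 0.72), (array([208.8, 312.2]), 0.72), (array([258.2, 189.5]), 0.7), (array([283.9, 267.9]), 0.58)]
top bottle_neck [(array([253.7, 181.1]), 0.65)]
top tray_center [(array([389.7, 219.5]), 0.77)]
top eyepiece_center [(array([252.9, 182.2]), 0.38)]
top diffuser_center [(array([164.4, 257.5]), 0.9)]
```

View pics/a.png

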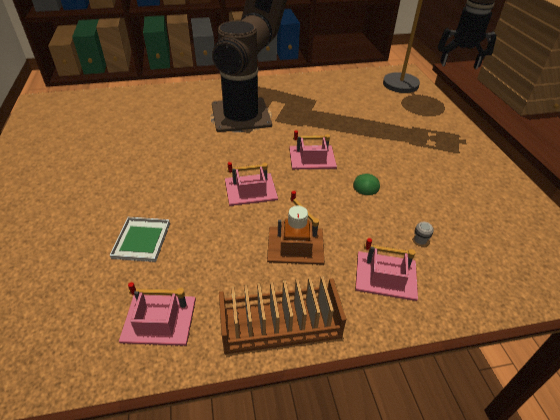

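View pics/b.png

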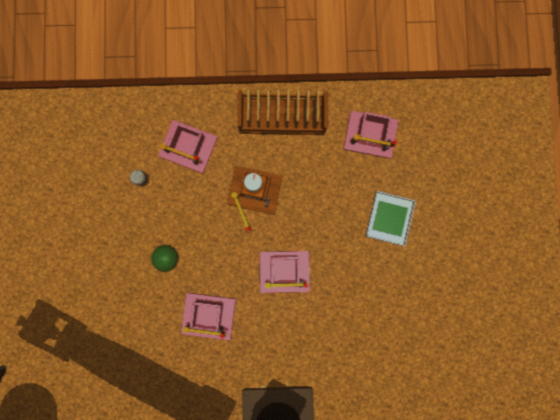

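The scene view shows the brown holder with the amber bottle and white cap at about (297,235), its latch open with the red pin at (293,194). In the top view the same holder is at (255,190), cap (253,182), pin (248,228).
Candidates (top view): brown (255,190), and pink (188,146), (371,133), (285,271), (208,316). The brown one fits: it's wooden, holds the bottle, and its latch is open. I'll confirm it in a crop.

```bash
cat > h.py <<'E'
import numpy as np, cv2
from scipy.spatial.transform import Rotation as R
from scipy.optimize import least_squares
from plant import get_state, viewer
def cam(c,s=None):
    p=viewer.camera_params(c); f=210/np.tan(np.radians(p["fov_y"]/2))
    if c=="wrist":
        s=s or get_state(); T=np.eye(4);T[:3,:3]=R.from_quat(s["tcp_rot"]).as_matrix();T[:3,3]=s["eef_pos"]
        M=T@p["hand_eye"]; return M[:3,:3],M[:3,3],f,p["cx"],p["cy"],True
    return R.from_quat(p["attitude"]).as_matrix(),np.array(p["xyz"]),f,p["cx"],p["cy"],False
def proj(C,P):
    Rm,t,f,cx,cy,fe=C; q=(np.atleast_2d(P)-t)@Rm; x,y,z=q[:,0],-q[:,1],-q[:,2]
    if fe:
        r=np.hypot(x,y); k=np.arctan2(r,z)/np.maximum(r,1e-9)
    else: k=1/z
    return np.c_[cx+f*x*k,cy+f*y*k]
def tri(obs): # [(C,uv)]
    r=least_squares(lambda P:np.concatenate([proj(C,P)[0]-uv for C,uv in obs]),[.5,0,.1])
    return r.x,np.abs(r.fun).max()
def onz(C,uv,z):
    return least_squares(lambda q:proj(C,[q[0],q[1],z])[0]-uv,[.55,.03]).x
H={"knob":[-.036,-.052,.07],"hinge":[-.036,.046,.07],"cap":[0,0,.106]}
E
python3 - <<'E'
from h import *
S,T=cam("scene"),cam("top")
for n,a,b,z in(("knob",(295.8,193.6),(249.9,232.6),.07),("hinge",(317.9,218.1),(235.6,192.3),.07),("cap",(300.9,216.4),(250.6,182.7),.106),("holder",(296.9,248.9),(258.2,189.5),0)):
    print(n,tri([(S,a),(T,b)]),onz(S,a,z),onz(T,b,z))
a=cv2.imread("pics/a.png")[160:280,240:400];b=cv2.imread("pics/b.png")[150:250,200:310]
cv2.imwrite("pics/c.png",np.hstack([cv2.resize(a,(450,340),interpolation=2),cv2.resize(b,(340,340),interpolation=2)]))
for n,uv,z in (("tray",(389.7,219.5),.007),("diff",(164.4,257.5),.02),("eye",(139,178),.025)): print(n,onz(T,uv,z))
E
```

```text
knob (array([0.51466338, 0.06772846, 0.06270877]), np.float64(3.1183115871496057)) [0.5236102  0.07355493] [0.51261661 0.05915259]
hinge (array([0.62100885, 0.10003922, 0.07142292]), np.float64(2.167506394581011)) [0.62013853 0.10548624] [0.61984762 0.09448673]
cap (array([0.63925228, 0.05467246, 0.10340832]), np.float64(0.7910043424160733)) [0.64197133 0.0555806 ] [0.638377   0.05252314]
holder (array([ 0.63930868,  0.04591209, -0.00926432]), np.float64(2.999302061872015)) [0.64792744 0.05024199] [0.63613883 0.03714709]
tray [ 0.54172215 -0.32624891]
diff [0.45288347 0.29667737]
eye [0.672776   0.36341907]
```

View pics/c.png

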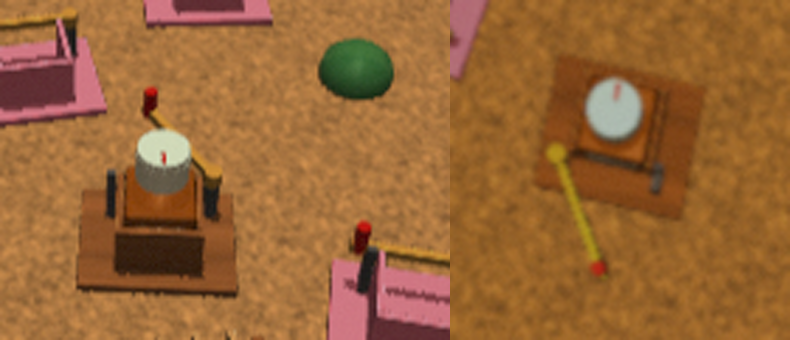

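The enlarged crop confirms it: the brown wooden holder has the bottle and white cap at (613,108), the hinge at (557,153), and the red pin swung out at (598,268). I'll move over it with the fingers shut for a close look.

```bash
python3 -m handwheel '[[[0,-0.03,-0.026,-0.002,0],[0,-0.03,-0.026,-0.002,0],[0,-0.03,-0.026,-0.002,0],[0,-0.03,-0.026,-0.002,0],[0,-0.03,-0.026,-0.002,0],[0,-0.03,-0.026,-0.002,0],[0,-0.03,-0.026,-0.002,0],[0,-0.03,-0.026,-0.002,0],[0,-0.03,-0.026,-0.002,0],[0,-0.03,-0.026,-0.002,0]]]'
python3 -m handwheel '[[[0,-0.03,-0.026,0,0],[0,-0.03,-0.026,0,0],[0,-0.03,-0.026,0,0],[0,-0.03,-0.026,0,0],[0,-0.03,-0.026,0,0],[0,-0.03,-0.026,0,0],[0,0,0,0,0],[0,0,0,0,0]]]'
python3 - <<'E'
from h import *
s=get_state();print(s["eef_pos"],s["tcp_rot"],s["qpos"],s["dq"].max())
C=cam("wrist",s);im=viewer.read_camera("wrist");cv2.imwrite("pics/w1.png",im)
for n in("latch_knob","latch_hinge","cap_center","holder","bottle_neck"):
    z={"latch_knob":.07,"latch_hinge":.07,"cap_center":.106,"holder":0,"bottle_neck":.101}[n]
    for d in viewer.pinpoint("wrist",n):
        uv=np.array(d["xy"])*[560,420];print(n,uv.round(1),round(d["confidence"],2),onz(C,uv,z).round(4))
E
```

```text
time: 1.73
eef_pos: [0.4299, 0.2772, 0.2518]
tcp_rot: [0.183, 0.983, 0.0, 0.0]
contact_force: [0.7, 0.7, 0.5]
opening: -0.001
finger_force: 0.0
time: 2.4
eef_pos: [0.5417, 0.0667, 0.2513]
tcp_rot: [0.185, 0.983, 0.0, -0.0]
contact_force: [-0.4, 0.2, -0.2]
opening: -0.001
finger_force: 0.0
[0.54165796 0.06674728 0.25125452] [ 1.85294056e-01  9.82683096e-01  1.04464279e-04 -1.84366509e-04] [-6.34590492e-02 -1.47575600e-02  1.87417185e+00  2.63430529e-04
  1.28251871e+00 -1.26158812e+00] 0.05162286845815185
latch_knob [101.3 100.6] 0.91 [ 0.3772 -0.0794]
latch_knob [427.6 275.9] 0.88 [0.71   0.1931]
latch_knob [277.6 174.7] 0.85 [0.5278 0.0663]
latch_hinge [177.2  57.1] 0.9 [0.3764 0.018 ]
latch_hinge [487.3 275.9] 0.77 [0.7518 0.28  ]
latch_hinge [338.  237.1] 0.73 [0.6161 0.1024]
cap_center [298.3 290.7] 0.68 [0.6422 0.0448]
holder [171.1 108.1] 0.79 [ 0.4134 -0.0309]
holder [299.7 290.7] 0.72 [0.7094 0.0275]
holder [435.6 275.9] 0.59 [0.7697 0.2269]
```

View pics/w1.png

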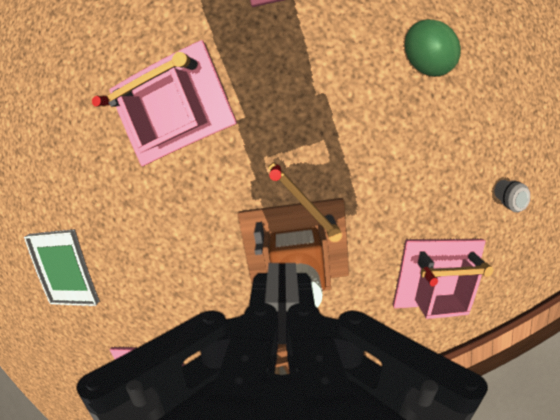

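The wrist view shows the open latch, with its red pin at (275,174) and hinge at (337,237). The brown base's front corners are at (239,212) and (345,200). I'll fit the holder pose and latch angle to all the observations.

Run:
```python
from h import *
S,T,W=cam("scene"),cam("top"),cam("wrist")
a,b=onz(W,(239,212),.01),onz(W,(345,200),.01);d=b-a;print(a,b,np.hypot(*d),"yaw",np.degrees(np.arctan2(-d[0],d[1])))
obs=[(W,"knob",(276.5,174.7)),(W,"hinge",(338,237.1)),(T,"hinge",(235.6,192.3)),(S,"hinge",(317.9,218.1)),(T,"knob",(249,231)),(S,"knob",(294.5,194.5)),(T,"cap",(250.6,182.7)),(S,"cap",(300.9,216.4))]
c=onz(T,(254,182),.08)
def pts(p):
    x,y,t,l=p;r=np.array([[np.cos(t),-np.sin(t)],[np.sin(t),np.cos(t)]]);h=r@[-.036,.046]+[x,y]
    k=h+.098*r@[-np.sin(l),-np.cos(l)]
    return {"knob":[*k,.07],"hinge":[*h,.07],"cap":[x,y,.106]}
def f(p):
    q=pts(p);return np.concatenate([(proj(C,q[n])[0]-uv)*(1 if C is W else .7) for C,n,uv in obs]+[[(p[2]-np.arctan2(-d[0],d[1]))*60]])
r=least_squares(f,[.64,.05,-.2,.9],loss="soft_l1");print(r.x,np.degrees(r.x[2:]));print(pts(r.x));print(f(r.x).reshape(-1)[:-1].reshape(-1,2).round(1))
```

```text
[0.56606434 0.00138624] [0.59868346 0.13070838] 0.1333725028144398 yaw -14.15651353746041
[ 0.63991652  0.05259234 -0.24563758  0.92725517] [-14.0739964  53.127808 ]
{'knob': [np.float64(0.5258394107894542), np.float64(0.06799214823130913), 0.07], 'hinge': [np.float64(0.6161831955823126), np.float64(0.10596583055606776), 0.07], 'cap': [np.float64(0.6399165235105387), np.float64(0.05259234326648472), 0.106]}
[[-0.5 -0.4]
 [ 0.4  1. ]
 [-3.   1. ]
 [-0.2 -0.8]
 [-1.8 -2.3]
 [-0.4 -0.1]
 [-0.  -0.4]
 [-1.  -0.3]]
```

```bash
python3 -m handwheel '[[[0,0.018,0.008,0,6.6],[0,0.019,0.006,0.02,6.6],[0,0,0,0.025,6.6],[0,0,0,0.025,6.6],[0,0,0,0.025,6.6],[0,0,0,0.025,6.6],[0,0,0,0.025,6.6],[0,0,0,0,0]]]' 40
python3 - <<'E'
from h import *
s=get_state();print(s["eef_pos"],s["qpos"]);t=R.from_quat(s["tcp_rot"]).as_matrix();print(t[:2,:2])
C=cam("wrist",s);im=viewer.read_camera("wrist");cv2.imwrite("pics/w2.png",im)
print([(np.array(d["xy"])*[560,420],d["confidence"],onz(C,np.array(d["xy"])*[560,420],.07)) for d in viewer.pinpoint("wrist","latch_knob")])
k=np.array([.5258,.068]);print("pin in tool",t[:2,:2].T@(k-s["eef_pos"][:2]))
E
```

```text
time: 3.37
eef_pos: [0.5087, 0.0976, 0.101]
tcp_rot: [0.554, 0.832, -0.003, -0.004]
contact_force: [-0.8, -0.8, -1.2]
opening: -0.002
finger_force: 0.0
[0.50868178 0.09760766 0.10103414] [-6.48376943e-03  9.72644183e-02  2.05334175e+00  1.79279049e-05
  1.00153825e+00 -4.01863556e-01]
[[-0.38512787  0.9228029 ]
 [ 0.92285393  0.38515012]]
[(array([ 72.016, 354.69 ]), 0.71, array([ 0.37834155, -0.076901  ]))]
pin in tool [-0.03391625  0.00439335]
```

View pics/w2.png

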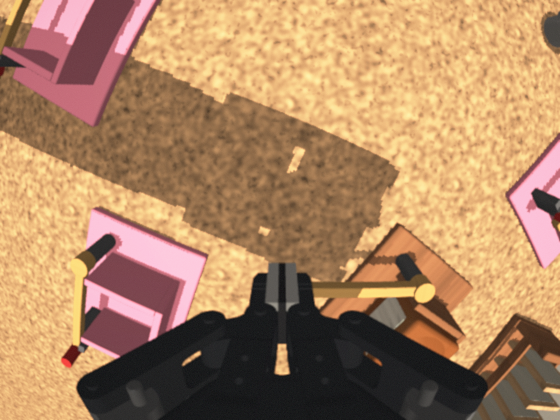

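The bar runs along row 290 to its hinge at (425,293), and the pin is hidden behind the shut fingers, as planned. Next I descend, then approach.

```bash
python3 -m handwheel '[[[0,0,0.004,0.018,0],[0,0,0,0.018,0],[0,-0.01,0,0,0],[0,-0.004,0,0,0],[0,-0.002,0,0,0],[0,0,0,0,0]]]'
python3 -m handwheel '[[[0,-0.0114,-0.0013,0,-6.6],[0,-0.0114,-0.0013,0,-6.6],[0,-0.0114,-0.0013,0,-6.6],[0,0,0,0,0]]]'
python3 - <<'E'
from h import *
s=get_state();C=cam("wrist",s);im=viewer.read_camera("wrist");cv2.imwrite("pics/w3.png",im[150:])
t=R.from_quat(s["tcp_rot"]).as_matrix()[:2,:2];print(t, "hinge in tool",t.T@(np.array([.6162,.106])-s["eef_pos"][:2]))
E
```

```text
time: 3.97
eef_pos: [0.5246, 0.0828, 0.0724]
tcp_rot: [0.554, 0.832, 0.001, 0.001]
contact_force: [0.2, -0.2, -0.8]
opening: 0.004
finger_force: 0.0
time: 4.3
eef_pos: [0.538, 0.0505, 0.0721]
tcp_rot: [0.403, 0.915, 0.0, 0.002]
contact_force: [-0.1, -0.0, -0.7]
opening: -0.006
finger_force: 0.0
[[-0.67583653  0.73704373]
 [ 0.73704635  0.67584189]] hinge in tool [-0.0119098   0.09515581]
```

View pics/w3.png

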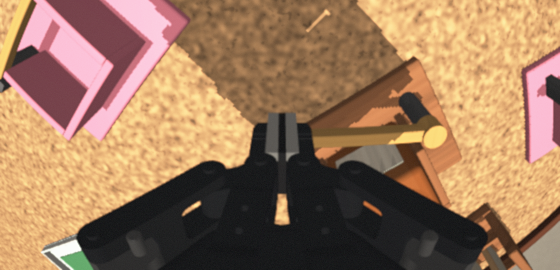

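```bash
python3 -m handwheel '[[[0,0,0,0.006,0],[0,-0.0114,-0.0013,0,-6.6],[0,-0.0114,-0.0013,0,-6.6],[0,-0.0114,-0.0013,0,-6.6],[0,0,0,0,0]]]'
python3 - <<'E'
from h import *
s=get_state()
T=cam("top");im=viewer.read_camera("top");
S=cam("scene");i2=viewer.read_camera("scene")
cv2.imwrite("pics/d.png",np.hstack([cv2.resize(i2[160:280,240:400],(450,340),interpolation=2),cv2.resize(im[150:250,200:310],(340,340),interpolation=2)]))
t=R.from_quat(s["tcp_rot"]).as_matrix()[:2,:2];print(t, "hinge in tool",t.T@(np.array([.6162,.106])-s["eef_pos"][:2]))
E
```

```text
time: 4.77
eef_pos: [0.5601, 0.0262, 0.0642]
tcp_rot: [0.24, 0.971, -0.0, 0.0]
contact_force: [0.4, -0.1, 0.2]
opening: -0.0
finger_force: 0.0
[[-0.88499143  0.46560688]
 [ 0.46560682  0.88499165]] hinge in tool [-0.01245446  0.09673919]
```

View pics/d.png

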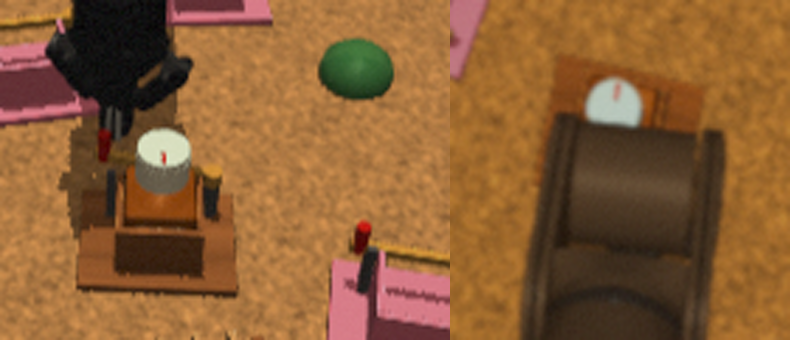

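The pin (104,145 in the crop) moves with the fingers. I'll finish the arc in small steps and watch the force.

```bash
python3 -m handwheel '[[[0,-0.0114,-0.0013,0,-6.6],[0,-0.0114,-0.0013,0,-6.6],[0,0,0,0,0]]]'
python3 -m handwheel '[[[0,-0.004,0,0,0],[0,0,0,0,0]]]'
```

```text
time: 5.12
eef_pos: [0.5786, 0.0153, 0.0638]
tcp_rot: [0.127, 0.992, 0.0, -0.001]
contact_force: [-0.3, 0.6, -0.0]
opening: -0.0
finger_force: 0.0
time: 5.28
eef_pos: [0.5792, 0.0152, 0.0636]
tcp_rot: [0.129, 0.992, 0.0, -0.005]
contact_force: [-9.3, 1.4, 5.6]
opening: -0.002
finger_force: 4.5
```

```bash
python3 -m handwheel '[[[0,-0.003,0,0,0],[0,0,0,0,0]]]'
```

```text
time: 5.45
eef_pos: [0.5795, 0.0151, 0.0634]
tcp_rot: [0.129, 0.992, 0.0, -0.009]
contact_force: [-14.6, 2.6, 10.4]
opening: -0.003
finger_force: 8.1
```

The force rose to 15 N and the finger is where the closed latch puts it, so the latch is against its stop. I'll back off, rise, and take a look at the latch and cap.

```bash
python3 -m handwheel '[[[0,0.02,0,0,0],[0,0.02,0,0,0],[0,0,0,-0.03,0],[0,0,0,-0.04,0],[0.0854,0,0,-0.04,0],[0.0854,0,0,-0.04,0],[0.0854,-0.02,0.01,-0.035,0],[0.0854,-0.03,0.02,0,0],[0.0854,-0.03,0.02,0,0],[0.0854,-0.03,0,0,0],[0.0854,0,0,0,0],[0.0854,0,0,0,0]]]'
python3 - <<'E'
from h import *
s=get_state();C=cam("wrist",s);im=viewer.read_camera("wrist");cv2.imwrite("pics/w4.png",im);print(s["qpos"])
t=R.from_quat(s["tcp_rot"]).as_matrix();print(t.round(3))
for n,z in(("latch_knob",.07),("latch_hinge",.07),("cap_center",.106)):
    for d in viewer.pinpoint("wrist",n):
        uv=np.array(d["xy"])*[560,420];print(n,uv.round(1),round(d["confidence"],2),onz(C,uv,z).round(4))
print(proj(C,[[.64,.0526,.122],[.64,.0526,.106],[.5924,.0109,.07],[.6162,.106,.07]]))
E
```

```text
time: 6.45
eef_pos: [0.6663, 0.0443, 0.2483]
tcp_rot: [0.128, 0.992, -0.0, -0.001]
contact_force: [-0.8, -0.3, -0.4]
opening: 1.0
finger_force: 0.0
[-8.52603891e-02  2.59543529e-01  1.57823228e+00 -1.50408505e-04
  1.30517283e+00 -1.39917475e+00]
[[-0.967  0.254 -0.001]
 [ 0.254  0.967 -0.   ]
 [ 0.001 -0.    -1.   ]]
latch_knob [428.4 195.1] 0.97 [0.7128 0.197 ]
latch_knob [226.3 129.1] 0.95 [0.5937 0.0055]
latch_knob [ 49.4 299.5] 0.81 [ 0.7364 -0.3304]
latch_hinge [326.4 124. ] 0.57 [0.614  0.1019]
latch_hinge [492.1 209.8] 0.57 [0.7529 0.2836]
latch_hinge [107.1 307.6] 0.57 [ 0.7636 -0.2266]
cap_center [277.4 173.6] 0.6 [0.643  0.0451]
[[284.90136232 172.01839029]
 [284.74462699 168.26761472]
 [231.10575434 126.34051001]
 [331.00048435 125.20844234]]
```

View pics/w4.png

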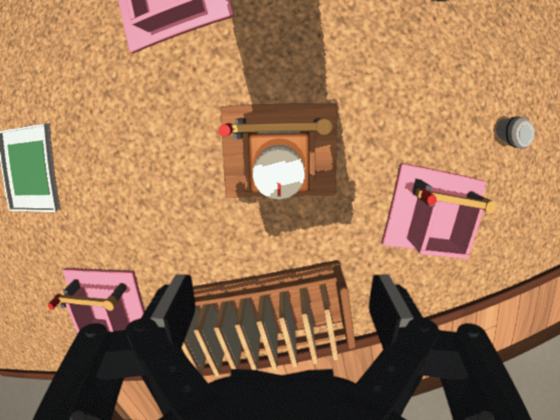

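The latch is closed: its bar, from the pin at (226,129) to the hinge at (324,127), lies along the bottle's front. The cap top is centred at (279,172) with its mark at (279,189). I'll rotate to the grasp yaw and take a second, nearer measurement.

```bash
python3 -m handwheel '[[[0.0854,0.005,-0.014,0,7.1],[0.0854,0.006,-0.014,0.01,7.1],[0.0854,0,0,0.01,7.1],[0.0854,0,0,0.01,7.1],[0.0854,0,0,0.01,7.1],[0.0854,0,0,0.01,7.1],[0.0854,0,0,0,7.1],[0.0854,0,0,0,7.1],[0.0854,0,0,0,0],[0.0854,0,0,0,0]]]'
python3 - <<'E'
from h import *
s=get_state();C=cam("wrist",s);im=viewer.read_camera("wrist");cv2.imwrite("pics/w5.png",im);print(s["qpos"])
m=viewer.outline_of("wrist","cap_center")
for d in m: ys,xs=np.nonzero(d["mask"]);print(d["confidence"],len(xs),xs.min(),xs.max(),ys.min(),ys.max())
g=im.astype(int);w=((g.min(2)>150)).astype(np.uint8);n,l,st,ce=cv2.connectedComponentsWithStats(w)
for i in np.argsort(-st[1:,4])[:3]+1: print(st[i],ce[i],onz(C,ce[i],.122))
t=R.from_quat(s["tcp_rot"]).as_matrix();print(t.round(3))
for k in ([.64,.0526],[.643,.047]): print(proj(C,[*k,.122]))
E
```

```text
time: 7.48
eef_pos: [0.6465, 0.0209, 0.2]
tcp_rot: [0.582, 0.813, 0.0, 0.0]
contact_force: [0.4, 0.2, 0.4]
opening: 0.999
finger_force: 0.0
[-1.24334693e-01  2.50680968e-01  1.67864404e+00  6.09685857e-06
  1.21143853e+00 -4.52743551e-01]
0.82 3184 257 317 150 215
[ 377    0   91  120 3174] [420.36672968  58.95022054] [0.69853111 0.16581185]
[  36  115   87  113 3019] [ 80.76416032 170.61609805] [0.48296681 0.00947214]
[ 255  153   62   61 2711] [285.13205459 183.76982663] [0.63911235 0.04822711]
[[-0.323  0.947  0.001]
 [ 0.947  0.323 -0.   ]
 [-0.     0.001 -1.   ]]
[[288.40290353 178.38452099]]
[[289.83062054 187.13069824]]
```

View pics/w5.png

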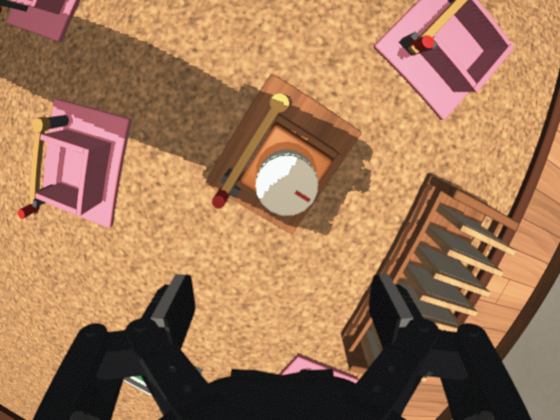

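The cap's top face is centred at (286,184), which puts it at (0.639, 0.0487). The earlier view agrees to within 1 mm. I'll move over it and descend.

```bash
python3 -m handwheel '[[[0.0854,0.0145,0.001,0,0],[0.0854,0.0145,0.001,0,0],[0.0854,0,0,0.03,0],[0.0854,0,0,0.03,0],[0.0854,0,0,0.03,0],[0.0854,0,0,0.012,0],[0.0854,0,0,0.01,0],[0.0854,0,0,0,0],[0.0854,0,0,0,0]]]'
python3 - <<'E'
from h import *
s=get_state();t=R.from_quat(s["tcp_rot"]).as_matrix()[:2,:2];print(s["eef_pos"],"err tool",t.T@(np.array([.6393,.0487])-s["eef_pos"][:2]))
E
```

```text
time: 8.33
eef_pos: [0.6403, 0.0493, 0.0882]
tcp_rot: [0.583, 0.813, 0.0, 0.0]
contact_force: [0.4, 0.2, 0.3]
opening: 0.998
finger_force: 0.0
[0.64028882 0.04931313 0.08823755] err tool [-0.00026375 -0.00113319]
```

```bash
python3 -m handwheel '[[[0.05,0,-0.001,0,0],[0.05,0,0,0,0],[0.05,0,0,0,0],[0.05,0,0,0,0]]]' 25
python3 -m handwheel '[[[0.042,0,0,0,0],[0.04,0,0,0,0],[0.038,0,0,0,0],[0.036,0,0,0,0],[0.036,0,0,0,0]]]' 25
```

```text
time: 8.67
eef_pos: [0.6394, 0.0484, 0.0886]
tcp_rot: [0.583, 0.812, 0.001, 0.001]
contact_force: [-0.4, -0.8, 0.2]
opening: 0.583
finger_force: 0.0
time: 9.08
eef_pos: [0.6398, 0.0486, 0.0884]
tcp_rot: [0.583, 0.812, 0.001, 0.001]
contact_force: [1.7, 1.6, 3.3]
opening: 0.51
finger_force: 25.9
```

```bash
python3 -m handwheel '[[[0.03,0,0,0,0],[0.03,0,0,0,0],[0.03,0,0,0.003,0],[0.03,0,0,0.003,0],[0.03,0,0,0,0]]]' 70
python3 -m handwheel '[[[0.03,0,0,0.003,0],[0.03,0,0,0,0]]]'
```

```text
time: 9.5
eef_pos: [0.6399, 0.0485, 0.0831]
tcp_rot: [0.583, 0.812, 0.001, 0.001]
contact_force: [-0.1, 1.3, 10.8]
opening: 0.5
finger_force: 70.8
time: 9.67
eef_pos: [0.64, 0.0485, 0.0822]
tcp_rot: [0.583, 0.813, 0.0, 0.001]
contact_force: [-3.7, 0.3, 15.3]
opening: 0.5
finger_force: 71.5
```

Pressed about 6 mm at 15 N, so it's at the bottom stop. Now the anticlockwise turn.

```bash
python3 -m handwheel '[[[0.03,0,0,0,-5],[0.03,0,0,0,-5],[0.03,0,0,0,-5],[0.03,0,0,0,-5],[0.03,0,0,0,-5],[0.03,0,0,0,0]]]'; python3 -c "
from plant import get_state as g;s=g();print(s['qpos'],s['wrist_torque'])"
```

```text
time: 10.17
eef_pos: [0.6407, 0.0482, 0.0823]
tcp_rot: [0.392, 0.92, 0.0, 0.002]
contact_force: [-1.1, -0.8, 14.4]
opening: 0.5
finger_force: 71.2
[-8.23542551e-02  3.68674714e-01  1.76294894e+00 -6.65001838e-04
  1.00549276e+00 -8.47417719e-01] [ 0.10255845  0.17746208 -0.01360707]
```

```bash
python3 -m handwheel '[[[0.03,0,0,0,-6],[0.03,0,0,0,-6],[0.03,0,0,0,-6],[0.03,0,0,0,-6],[0.03,0,0,0,-6],[0.03,0,0,0,-6],[0.03,0,0,0,-6],[0.03,0,0,0,-6],[0.03,0,0,0,-6],[0.03,0,0,0,0]]]'
python3 - <<'E'
from h import *
s=get_state();print(s['qpos'],s['wrist_torque'])
im=viewer.read_camera("scene");cv2.imwrite("pics/e.png",cv2.resize(im[160:280,240:400],(600,450),interpolation=2))
E
```

```text
time: 11.0
eef_pos: [0.6409, 0.0481, 0.0823]
tcp_rot: [-0.069, 0.998, -0.001, 0.002]
contact_force: [-0.3, 0.2, 14.6]
opening: 0.498
finger_force: 71.2
[-8.24178515e-02  3.68774101e-01  1.76279997e+00 -8.00675205e-04
  1.00501225e+00 -1.79053316e+00] [-0.00086645  0.08941797  0.06734006]
```

79° turned with almost no torque. Lifting slowly at first.

```bash
python3 -m handwheel '[[[0.03,0,0,-0.004,0],[0.03,0,0,-0.004,0],[0.03,0,0,-0.004,0],[0.03,0,0,-0.004,0],[0.03,0,0,0,0]]]'
python3 -m handwheel '[[[0.03,0,0,-0.006,0],[0.03,0,0,-0.006,0],[0.03,0,0,0,0]]]'
```

```text
time: 11.47
eef_pos: [0.6378, 0.0484, 0.0936]
tcp_rot: [-0.067, 0.998, -0.0, -0.001]
contact_force: [1.3, -0.4, -0.3]
opening: 0.497
finger_force: 70.9
time: 11.72
eef_pos: [0.6389, 0.0486, 0.1072]
tcp_rot: [-0.067, 0.998, -0.0, 0.0]
contact_force: [1.2, -0.4, 0.7]
opening: 0.495
finger_force: 70.9
```

```bash
python3 -m handwheel '[[[0.03,-0.0015,0,-0.01,0],[0.03,0,0,-0.01,0],[0.03,0,0,-0.006,0],[0.03,0,0,-0.004,0],[0.03,0,0,0,0],[0.03,0,0,0,0]]]'
python3 - <<'E'
from h import *
a=viewer.read_camera("scene");cv2.imwrite("pics/f.png",cv2.resize(a[160:280,240:400],(600,450),interpolation=2))
print(get_state()["eef_pos"],get_state()["tcp_rot"])
E
```

```text
time: 12.22
eef_pos: [0.6404, 0.0488, 0.1369]
tcp_rot: [-0.067, 0.998, -0.0, 0.0]
contact_force: [0.1, 0.6, -1.1]
opening: 0.5
finger_force: 70.9
[0.64001464 0.04880253 0.13622773] [-6.68810211e-02  9.97760945e-01  2.34654937e-05 -1.55255741e-04]
```

View pics/f.png

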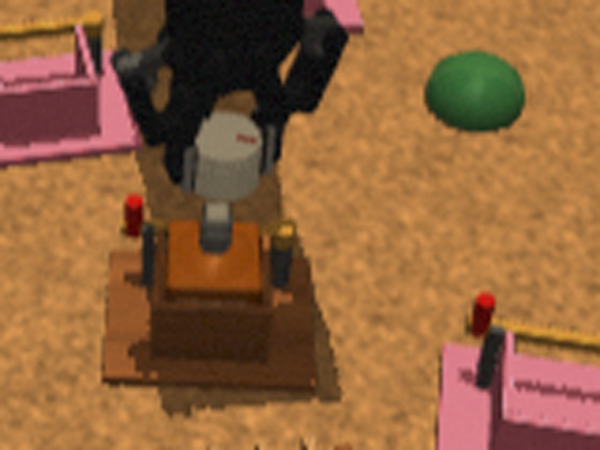

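The cap is in the gripper at (228,155), level and straight over the bare neck at (217,225). The bottle stands in its latched holder. One small height trim, then I hand in.

```bash
python3 -m handwheel '[[[0.03,0,0,-0.0015,0],[0.03,0,0,0,0],[0.03,0,0,0,0],[0.03,0,0,0,0]]]'; python3 -c "
from plant import sign_off;print(sign_off())"
```

```text
time: 12.6
eef_pos: [0.6401, 0.0488, 0.1375]
tcp_rot: [-0.067, 0.998, 0.0, -0.0]
contact_force: [0.1, -0.6, -0.7]
opening: 0.498
finger_force: 70.9
the job is handed in; nothing more can be done
None
```

The job is handed in at 12.6 s: the latch is closed against its stop, and the cap was pressed, turned about 79° anticlockwise, and is held level about 49 mm above its seat, straight over the neck. The sign-off gave no verdict.

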